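Gauge the melting tank through its inclined guide tube

ROBOT

A 6-joint arm with a two-finger parallel gripper is mounted at the origin on a cart in front of the work surface, level with it; the furniture and walls round the work are solid. World frame = base frame: x ahead of the robot, y to its left, z up, the work surface at z = 0. Lengths are in m, angles in degrees, forces in N, time in s.
With the tool pointing down it reaches from about 0.325 to 1 m from the base axis. Payload 5.1 kg.
Tool frame: the origin (TCP) lies midway between the tips of the shut fingers; the grasp point (between the pads) lies arm.pinch_z behind it (arm.pinch_z is the distance from the TCP to the grasp point, in m); z points along the fingers, x is the direction in which the jaws open and shut, and the axes are right-handed (so a half turn about z gives the same grasp; the last joint's range is limited). The gripper opens to 85 mm and grips with 20 to 120 N. Pads are 22 mm wide; open, the fingers measure 114 mm over their backs; the gripper's body (76 mm by 85 mm) begins 54 mm behind the grasp point. The pads swing forward as they close: fully open they stand 13 mm farther back than shut.
Start: joints at [60.413, 7.093, 94.555, -0, 78.352, -4.733], TCP at [0.273, 0.59, 0.231] pointing down, gripper open.
Joint ranges: [-149.61, 149.61], [-58.7, 133.49], [1.44, 155.28], [-77.14, 257.14], [18.33, 153.61], [-166.67, 166.67]. Speed limits (degrees/s): [147.25, 147.25, 180, 180, 180, 180].

INTERFACE

Orientations are given as [roll, pitch, yaw] about the fixed x, y, z axes, in that order (R = Rz(yaw) Ry(pitch) Rx(roll)).
In Python, from cell import arm gives the robot as it stands. The module is installed in compiled form; this text tells all that it offers.
- The arm moves only by the shell command python3 -m creep 'ROWS'. ROWS is text: rows parted by semicolons, each of 5 numbers parted by spaces: the finger opening in cm, from 0 to 8.54, then the shift along the tool's x, y, z in cm, then the turn about the tool's z in rad. A call has 1 to 12 rows; each row shifts and turns the commanded pose from where the row before left it, along the tool's axes as they then stand; what a row does not reach is not made up. A row lasts 1/12 s, in which the tool goes at most 41.7 mm and 7.16 degrees, less where a joint would pass 70% of its speed; a pose out of reach is approached as far as the arm can. A call is refused whole if a number of a shift passes 4.17 or a number of a turn 0.125, either way. A call with a gripper value outside its range is refused whole. The fingers move at their own pace and stop on an object; the grip force is fixed at half the most. Time passes only in rows, so rows that do not move let the fingers close. It gives the time, the measured TCP pose, the force and the opening at its end, in the units of the state.
- arm.read_state(): the state, without advancing time (a new reading comes with each control period).
- arm.capture(name): name is "scene" or "top" or "wrist"; returns the picture (480x640x3 uint8, blue, green, red); there is no depth.
- arm.camera_info(name): a dict with "K" (3x3 intrinsics, pixels), "dist" ([k1, k2, p1, p2, k3] as OpenCV has them; the pictures are not rectified), "rvec" (rotation vector, rad) and "tvec" (3), from world to camera coordinates, as OpenCV has them; the wrist camera has in their place "hand_eye" (4x4, takes a point from camera to tool coordinates, whose origin is the TCP and whose axes are the tool frame's). Camera axes: x right, y down, z forward; pixel columns grow to the right and rows downward; lengths in m; the calibration is good to about 2 mm. A picture is of the moment at which its call begins: read the wrist's pose just before it. camera_info takes no time and is no camera call.
- arm.job_done(): hands the job in, once; it reports no verdict.
Trained networks look in the newest picture that a camera, given by its name, has taken for a name from the list of things; names that differ only in an ending like _2 or _b are one class to them, and where a whole thing is asked for, a point or a joint stands for the part that bears it (a point fixed in the world has none). Each returns a list of dicts, best first, with "conf" (0 to 1); they miss things now and then, are a little off and sometimes report something else, mostly with a low value. They report only what shows in the picture. A call takes as long as a camera call.
- arm.search_frame(camera, target): "point" ([x, y, z] in m, in world coordinates, good to about 4 mm: the middle of the surface that is visible of it).
- arm.tip_of(camera, target): "point" ([x, y, z] in m, in world coordinates, good to about 4 mm: a listed point, or the origin of a listed thing).
The state is a dict: "clock": time; "joint_pos": joint angles; "qvel": joint speeds; "joint_torque": joint torques, N m; "tcp_pos": TCP position; "eef_rot": TCP orientation; "wrist_force": force on the tool from outside, world axes, zero at the start; "ft_torque": the same for the moment, N m; "grip_width": finger opening in m.
Only numpy, scipy, OpenCV 4.12 (cv2) and the standard library are available. Lean on these libraries where they do the work, as an engineer would, in place of code of your own. Each camera call takes 0.05 s, during which the arm holds its last target.

TASK

Take a gauge reading at the melting tank: slide the shutter fully open so that the mouth of the sloping guide tube is clear, take the gauge rod from its cradle, push it down the tube until its collar stops against the mouth, and draw it right out again. Then present it for reading: hold the rod level and still with its tip over the dark block, about 15 cm above the table, and finish while still holding it there. Leave the shutter open and do not disturb the candles or the mould.

Things in the scene. Friction and masses are not known exactly. Their poses are not given: they have to be found in the camera images.
- guide: sloping steel tube on the left of a fixed steel tank (150 mm square, 155 mm tall); fixed. Origin: centre of its mouth, 103 mm above the table; z points out along the tube, 35 degrees above horizontal; x is horizontal, the way the shutter opens; y slopes down. Mouth 26 mm wide, a 24 mm deep funnel to a 16 mm bore, 120 mm deep in all, flush in a track plate, x -30 to 84, y -26 to 26, rails 6 mm high
- gate (a joint): slide of the shutter in m: 0 closed (it covers the mouth), grows along the guide's x; 0.055 is fully open, at its stop. It has about 2 N of friction and stays where it is left
- gate_grip (a point): grip point of the shutter's black fin; its axes are the guide's. The fin is 12 mm thick along x, 22 mm wide and stands 40 mm out of the shutter plate along z; this point lies mid thickness, 12 mm short of the fin's outer end. The shutter plate is 44 x 36 x 4 mm
- rod_grip (a point): gauge rod (150 g): centre of the place to grip on its wooden handle, where it balances within a few mm. x points along the rod to its tip. The handle is 16 mm wide (y), 18 mm high (z) and runs from x = -80 to +60 mm. It lies level at the start, its axis 62 mm above the table
- rod_collar (a point): gauge rod: centre of the tip-side face of its collar, 78 mm from the grip point along x. The collar is 32 mm across and 8 mm thick
- rod_tip (a point): gauge rod: end of its tip, 193 mm from the grip point along x. The steel shank between collar and tip is 10 mm across and 115 mm long, with a tapered end
- cradle: fixed wooden cradle on which the rod lies: base 200 x 56 x 12 mm, two upright forks open at the top, one round the handle's rear end at x = -68 mm, one round the shank at x = 110 mm; they rise at most 9 mm above the rod's axis. Origin on the table below the grip point, x along the rod to its tip
- slate: fixed dark stained wooden block, 90 mm (x) x 160 mm (y) x 22 mm high, lying flat; origin at the centre of its underside, on the table
- candle_green: square mosaic candle, violet to green, 45 x 46 x 123 mm, bystander; origin under its centre
- candle_orange: square mosaic candle, red to yellow, 45 x 45 x 129 mm, bystander; origin under its centre
- candle_brown_1: round russet pillar candle, 68 mm across, 88 mm tall, bystander; origin under its centre
- silicone_mould: round pink mould, 68 mm across, 51 mm tall, bystander; origin under its centre

How it is judged (in metres and radians):
On the way, in this order (a step that is already met when the one before it is completed fails the run):
1. the shutter is slid open to within 6 mm of its stop (value of joint gate above 0.049 m), for 0.2 s.
2. the rod is in the guide tube with its collar against the mouth (within 5 mm) (z of rod_collar in the frame of guide below 0.005 m and distance between rod_collar and guide below 0.01 m and angle between the x axis of rod_tip and the z axis of guide, either way round below 0.09 rad), for 0.2 s.
3. the rod is drawn right out of the tube (z of rod_tip in the frame of guide above 0.008 m), for 0.1 s.
At the end, for the whole second after the job is handed in: the gripper still holds the rod, which touches neither cradle, tube nor block; it is at rest, level within 8 degrees, its tip above the dark block's outline and 100 to 210 mm above the table; the shutter is still open within 8 mm of its stop (value of joint gate above 0.047 m and contact force between the fingers and rod above 1 N and contact force between rod and cradle below 0.1 N and contact force between rod and guide below 0.1 N and contact force between rod and slate below 0.1 N and height (world z) of rod_tip between 0.1 and 0.21 m and angle between rod_tip's own x axis and vertical between 1.431 and 1.711 rad and x of rod_tip in the frame of slate between -0.045 and 0.045 m and y of rod_tip in the frame of slate between -0.08 and 0.08 m and linear speed of rod below 0.02 m/s and angular speed of rod below 0.15 rad/s); the arm keeps its last pose, push and grip.
It fails at once if a candle or the mould is moved more than 30 mm (distance of any of candle_green, candle_orange, candle_brown_1, silicone_mould from where it was at the start of the episode above 0.03 m).
It also fails if it takes over 58 s, if anything falls off the work surface, if the arm or the gripper's body presses on something with over 40 N, if the wrist force passes 120 N, or if a joint passes its speed limit or range.

## Working session

There is one attempt and no reset: what is moved stays moved. The work goes in short steps, Python scripts to look and compute and a shell command to move; the robot and the scene stay as the last step left them, time stands still between calls to the robot, and variables do not carry over. Pictures are saved under pics/ and viewed, and the job is handed in when it is done.

```bash
mkdir -p pics; ls; cat > h.py <<'E'
import numpy as np,cv2
from cell import arm
from scipy.spatial.transform import Rotation as R
def snap(n,f):
    im=arm.capture(n); cv2.imwrite('pics/'+f+'.png',im); return im
E
python3 - <<'E'
from h import *
s=arm.read_state(); print(s, arm.pinch_z)
for n in ['scene','top','wrist']:
    snap(n,n+'0')
    c=arm.camera_info(n); print(n,{k:np.round(v,3).tolist() for k,v in c.items()})
for n in ['scene','top']:
  for t in ['guide','gate_grip','rod_grip','rod_collar','rod_tip','cradle','slate','candle_green','candle_orange','candle_brown_1','silicone_mould']:
    r=arm.tip_of(n,t); print(n,t,[(np.round(x['point'],3).tolist(),round(x['conf'],2)) for x in r[:2]])
E
```

```text
pics
{'clock': 0.0, 'joint_pos': array([ 6.04147942e+01,  7.13132465e+00,  9.46338237e+01,  6.06233686e-05,
        7.83509939e+01, -4.73281389e+00]), 'qvel': array([-0.06930382, -0.0094196 , -0.07440337,  0.01174156, -0.06532576,
        0.00139961]), 'joint_torque': array([ 1.64349121e-04, -4.23593152e+01, -3.65463316e+01,  3.60759316e-05,
        6.87037056e-03,  6.82389739e-06]), 'tcp_pos': array([0.27291131, 0.58926446, 0.2300802 ]), 'eef_rot': array([-1.79990358e+02,  1.15741376e-01,  6.51476056e+01]), 'wrist_force': array([-0.53835521,  0.28278259,  0.47708797]), 'ft_torque': array([-0.00724294, -0.0832862 , -0.01029979]), 'grip_width': 0.08557869523869117} 0.0187
scene {'K': [[520.078, 0.0, 322.091], [0.0, 520.078, 234.441], [0.0, 0.0, 1.0]], 'dist': [-0.153, 0.0, 0.0, 0.0, 0.0], 'rvec': [2.209, -0.837, 0.333], 'tvec': [-0.455, 0.321, 1.103]}
top {'K': [[619.341, 0.0, 325.83], [0.0, 619.341, 248.698], [0.0, 0.0, 1.0]], 'dist': [-0.219, 0.0, 0.0, 0.0, 0.0], 'rvec': [2.145, -2.171, 0.124], 'tvec': [-0.035, 0.583, 1.457]}
wrist {'K': [[408.527, 0.0, 318.527], [0.0, 408.527, 236.
[... 688 characters left out ...]
 0.003], 0.79)]
scene candle_brown_1 [([0.706, 0.104, 0.004], 0.85)]
scene silicone_mould [([0.408, -0.332, -0.001], 0.81)]
top guide [([0.535, -0.008, 0.103], 0.69)]
top gate_grip [([0.537, 0.014, 0.125], 0.69), ([0.736, -0.156, -0.002], 0.58)]
top rod_grip [([0.521, 0.271, 0.061], 0.78), ([0.736, -0.157, -0.001], 0.17)]
top rod_collar [([0.526, 0.199, 0.062], 0.67)]
top rod_tip [([0.53, 0.079, 0.062], 0.56), ([0.525, 0.273, 0.065], 0.32)]
top cradle [([0.522, 0.273, -0.001], 0.77)]
top slate [([0.425, 0.046, 0.001], 0.8)]
top candle_green [([0.738, -0.155, 0.0], 0.94)]
top candle_orange [([0.62, -0.347, 0.0], 0.79)]
top candle_brown_1 []
top silicone_mould [([0.406, -0.331, -0.001], 0.84)]
```

View pics/scene0.png

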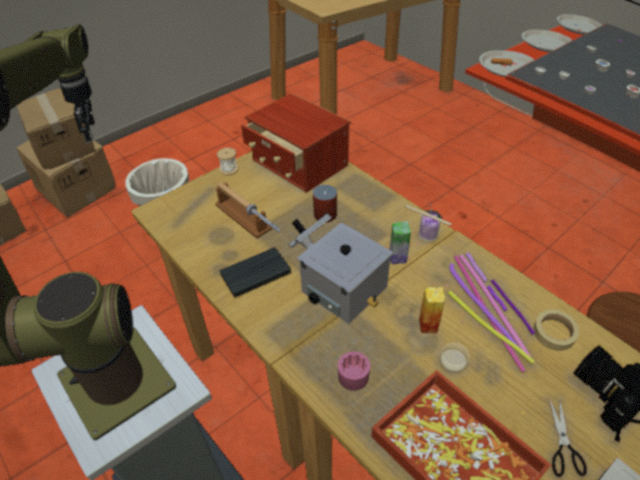

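View pics/top0.png

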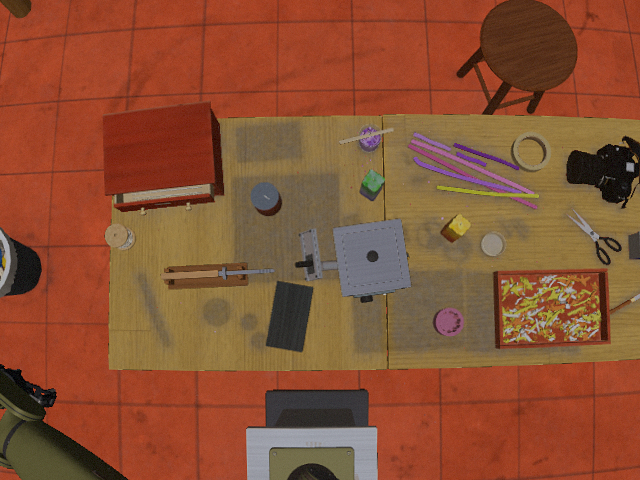

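View pics/wrist0.png

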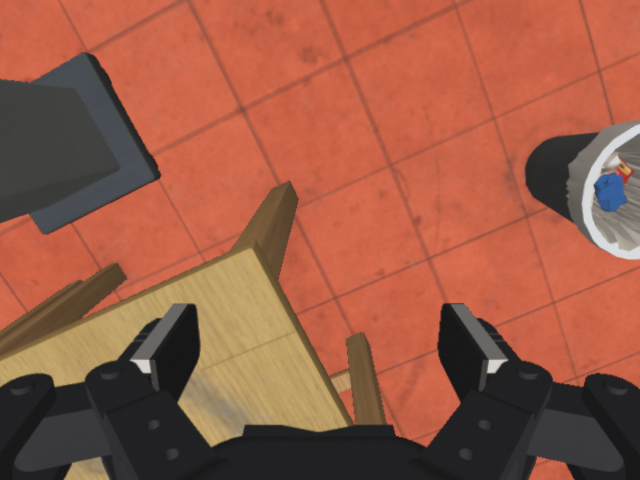

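The scene picture shows the tank at about (345,270) with the tube and fin to its left at (308,232), the rod on its cradle at (245,208) and the slate at (255,270). In the top view the fin is at (305,265), the rod lies from (165,275) to (272,270), and the slate is at (290,315). First I turn the tool to the guide's yaw.

```bash
python3 -m creep '8.5 0 0 -1 0.125;8.5 0 0 -1 0.125;8.5 0 0 -1 0.125;8.5 0 0 -1 0.125;8.5 0 0 -1 0.125;8.5 0 0 -1 0.125;8.5 0 0 -1 0.125;8.5 0 0 -1 0.125;8.5 0 0 0 0.025'
```

```text
clock: 2.0
tcp_pos: [0.2737, 0.5906, 0.3143]
eef_rot: [-179.8, -0.1, 6.2]
wrist_force: [-0.1, -0.1, 0.9]
grip_width: 0.085
```

```bash
python3 -m creep '8.5 1.4 3.9 0 0;8.5 1.4 3.9 0 0;8.5 1.4 3.9 0 0;8.5 1.4 3.9 0 0;8.5 1.4 3.9 0 0;8.5 1.4 3.9 0 0;8.5 1.4 3.9 0 0;8.5 1.4 3.9 0 0;8.5 1.4 3.9 0 0;8.5 1.4 3.9 0 0;8.5 1.4 3.9 0 0;8.5 1.4 3.9 0 0' && python3 -m creep '4 1.4 3.9 0 0;4 1.4 3.9 0 0;4 0 0 0 0;4 0 0 0 0;4 0 0 0 0'
cat >> h.py <<'E'
def T_tool():
    s=arm.read_state(); T=np.eye(4); T[:3,:3]=R.from_euler('xyz',s['eef_rot'],degrees=True).as_matrix(); T[:3,3]=s['tcp_pos']; return T
def proj(n,P,T=None):
    c=arm.camera_info(n)
    P=np.atleast_2d(np.asarray(P,float))
    if n=='wrist':
        C=np.linalg.inv(T@np.array(c['hand_eye'])); rv=cv2.Rodrigues(C[:3,:3])[0]; tv=C[:3,3]
    else: rv=np.array(c['rvec']);tv=np.array(c['tvec'])
    return cv2.projectPoints(P,rv,tv,np.array(c['K']),np.array(c['dist']))[0][:,0]
def ray(n,uv,T=None):
    c=arm.camera_info(n)
    p=cv2.undistortPoints(np.array([[uv]],float),np.array(c['K']),np.array(c['dist']))[0,0]
    d=np.array([p[0],p[1],1.])
    if n=='wrist':
        C=T@np.array(c['hand_eye']); return C[:3,3],C[:3,:3]@d
    Rm=cv2.Rodrigues(np.array(c['rvec']))[0]; return -Rm.T@np.array(c['tvec']),Rm.T@d
def onz(n,uv,z,T=None):
    o,d=ray(n,uv,T); return o+d*(z-o[2])/d[2]
def G(o,yaw):  # guide frame: yaw of its x (deg)
    a=np.radians(yaw); x=np.array([np.cos(a),np.sin(a),0]); h=np.array([-np.sin(a),np.cos(a),0])
    z=np.cos(np.radians(35))*h+np.array([0,0,np.sin(np.radians(35))]); y=np.cross(z,x)
    T=np.eye(4);T[:3,:3]=np.stack([x,y,z],1);T[:3,3]=o;return T
E
python3 - <<'E'
from h import *
T=T_tool(); np.save('T1.npy',T); im=snap('wrist','w1'); print(T.round(4).tolist(), arm.read_state()['grip_width'])
for t in ['guide','gate_grip','rod_tip','rod_collar','slate','cradle']:
    r=arm.tip_of('wrist',t); print(t,[(np.round(x['point'],4).tolist(),round(x['conf'],2)) for x in r[:2]])
E
```

```text
clock: 3.0
tcp_pos: [0.4929, 0.1415, 0.3117]
eef_rot: [-180.0, -0.1, 6.4]
wrist_force: [0.7, 0.7, 0.1]
grip_width: 0.0847
clock: 3.42
tcp_pos: [0.5289, 0.0691, 0.3113]
eef_rot: [-180.0, 0.0, 6.4]
wrist_force: [0.8, -0.2, 0.7]
grip_width: 0.0399
[[0.9938, 0.111, -0.0004, 0.5289], [0.111, -0.9938, 0.0005, 0.0691], [-0.0003, -0.0005, -1.0, 0.3113], [0.0, 0.0, 0.0, 1.0]] 0.03999523317291382
guide [([0.5353, -0.0128, 0.1026], 0.75)]
gate_grip [([0.5384, 0.0165, 0.1265], 0.93)]
rod_tip [([0.5281, 0.081, 0.0603], 0.71)]
rod_collar [([0.5241, 0.1903, 0.0601], 0.74)]
slate [([0.4169, 0.0507, -0.0022], 0.72)]
cradle [([0.5358, -0.0116, 0.102], 0.39)]
```

View pics/w1.png

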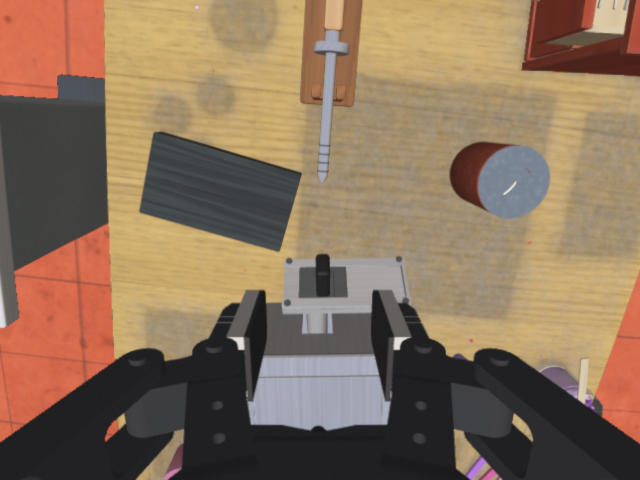

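```bash
python3 - <<'E'
from h import *
im=cv2.imread('pics/w1.png')
c=cv2.resize(im[235:345,265:425],None,fx=5,fy=5,interpolation=cv2.INTER_CUBIC); cv2.imwrite('pics/w1z.png',c)
T=np.load('T1.npy')
Gm=G([0.5353,-0.011,0.103],6.4)
for P in [(-.03,-.026,.006),(.084,-.026,.006),(.084,.026,.006),(-.03,.026,.006),(0,0,.044),(0,0,.004)]:
    q=(Gm@np.array([*P,1]))[:3]; print(P,proj('wrist',q,T).round(1))
E
```

```text
(-0.03, -0.026, 0.006) [[283.2 309.7]]
(0.084, -0.026, 0.006) [[412.6 309.6]]
(0.084, 0.026, 0.006) [[404.9 261.3]]
(-0.03, 0.026, 0.006) [[286.1 261.3]]
(0, 0, 0.044) [[317.2 260.6]]
(0, 0, 0.004) [[317.4 285.7]]
```

View pics/w1z.png

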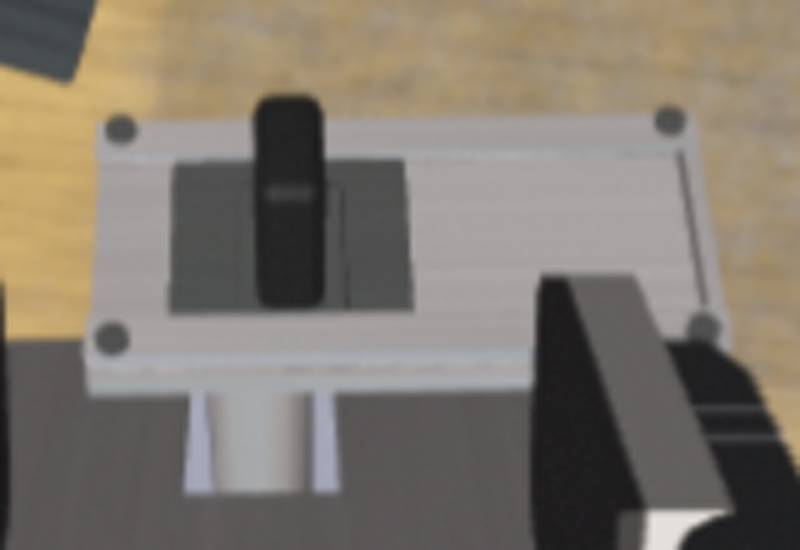

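The wrist view shows the fin's end at about (323,254) and the track plate's far corners at (284,259) and (403,258). That puts the guide at about (0.534, -0.009) with a yaw of 7 degrees. I go down astride the fin.

```bash
python3 -m creep '4 0.2 2.6 0 -0.01;4 0 2.6 0 0;4 0 0 4 0;4 0 0 4 0;4 0 0 4 0;4 0 0 4 0;4 0 0 3 0;4 0 0 1.3 0;4 0 0 0 0' && python3 - <<'E'
from h import *
np.save('T2.npy',T_tool()); snap('wrist','w2'); snap('scene','s2')
E
```

```text
clock: 4.52
tcp_pos: [0.5343, 0.0182, 0.1044]
eef_rot: [-179.9, 0.4, 7.0]
wrist_force: [0.1, -0.4, -0.3]
grip_width: 0.0398
```

View pics/w2.png

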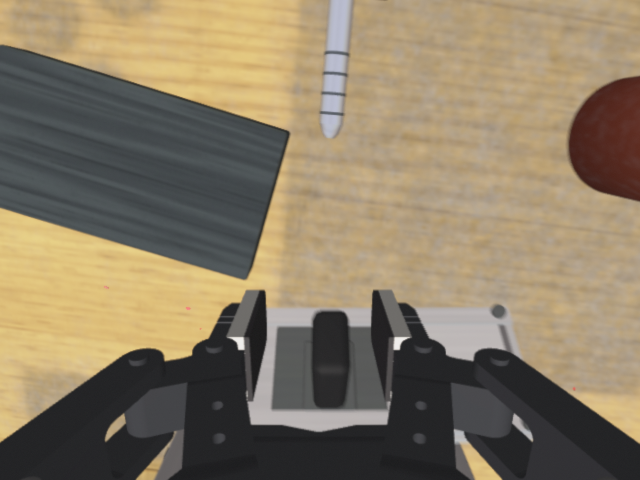

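The fin (313–349, 310–405) stands between the pads. I push along guide x.

```bash
python3 -m creep '4 1.5 0 0 0;4 1 0 0 0;4 1 0 0 0;4 1 0 0 0;4 1 0 0 0;4 0.4 0 0 0;4 0.2 0 0 0;4 0.2 0 0 0;4 0 0 0 0' && python3 - <<'E'
from h import *
np.save('T3.npy',T_tool()); snap('wrist','w3'); print(arm.read_state()['wrist_force'])
E
```

```text
clock: 5.37
tcp_pos: [0.5998, 0.0253, 0.1082]
eef_rot: [180.0, -0.0, 7.0]
wrist_force: [-0.9, 0.5, 0.3]
grip_width: 0.04
[ 0.50143641  0.10159804 -0.79817893]
```

View pics/w3.png

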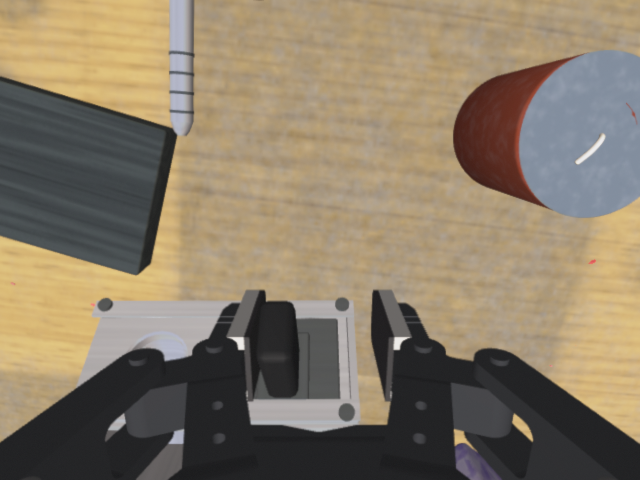

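The shutter's right edge is at 340 and the end of its track at about 350, so there is a little way left. I push on gently.

```bash
python3 -m creep '4 0.2 0 0 0;4 0.2 0 0 0;4 0.2 0 0 0;4 0 0 0 0' ; python3 -m creep '4 0.2 0 0 0;4 0.2 0 0 0;4 0.1 0 0 0;4 0 0 0 0;4 0 0 0 0'; python3 - <<'E'
from h import *
np.save('T4.npy',T_tool()); snap('wrist','w4'); print(arm.read_state()['wrist_force'])
E
```

```text
clock: 5.75
tcp_pos: [0.6001, 0.0256, 0.1076]
eef_rot: [-180.0, 0.9, 7.0]
wrist_force: [-20.9, -1.3, 13.2]
grip_width: 0.0401
clock: 6.17
tcp_pos: [0.6003, 0.0257, 0.1072]
eef_rot: [-179.9, 1.6, 7.0]
wrist_force: [-36.6, -4.2, 23.0]
grip_width: 0.04
[-35.90249326  -3.64249727  22.33933047]
```

View pics/w4.png

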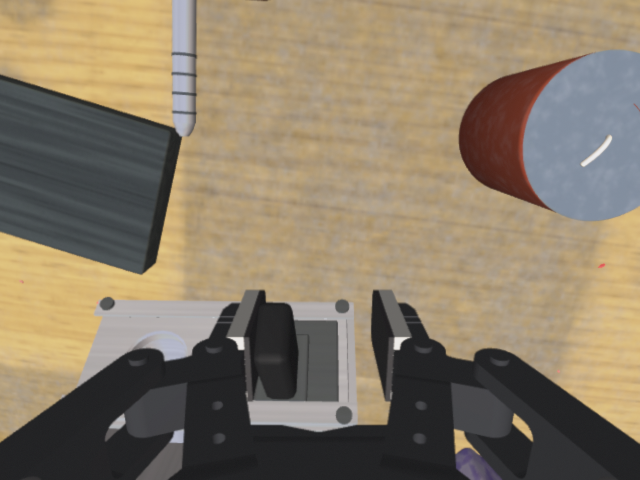

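The force reached 36 N with no further motion, so the shutter is at its stop. I back off, lift, and go over the rod.

```bash
python3 -m creep '4 -1.5 0 0 0;4 -1.5 0 0 0;4 0 0 -4 0;4 0 0 -4 0;4 0 0 -4 0;4 0 0 -3 0;8.5 -0.6 -4 0 0;8.5 -0.6 -4 0 0;8.5 -0.6 -4 0 0;8.5 -0.6 -4 0 0;8.5 -0.6 -4 0 0;8.5 -0.3 -3.4 0 0'; python3 -m creep '8.5 0 0 0 0.07;8.5 0 0 0 0;8.5 0 0 0 0'; python3 - <<'E'
from h import *
T=T_tool();np.save('T5.npy',T); snap('wrist','w5'); 
for t in ['rod_grip','rod_tip','rod_collar','cradle','gate_grip','guide']:
    r=arm.tip_of('wrist',t); print(t,[(np.round(x['point'],4).tolist(),round(x['conf'],2)) for x in r[:2]])
E
```

```text
clock: 7.22
tcp_pos: [0.5184, 0.2536, 0.2585]
eef_rot: [-179.9, -0.1, 7.0]
wrist_force: [1.5, -0.5, 0.8]
grip_width: 0.0846
clock: 7.47
tcp_pos: [0.5194, 0.2515, 0.2582]
eef_rot: [180.0, -0.0, 3.1]
wrist_force: [0.1, -0.9, 0.3]
grip_width: 0.0852
rod_grip [([0.5186, 0.2771, 0.0609], 0.65)]
rod_tip [([0.5269, 0.0839, 0.0624], 0.61), ([0.5272, 0.1908, 0.0612], 0.18)]
rod_collar [([0.5273, 0.1937, 0.0607], 0.89)]
cradle [([0.5267, 0.2736, 0.0014], 0.78)]
gate_grip []
guide []
```

View pics/w5.png

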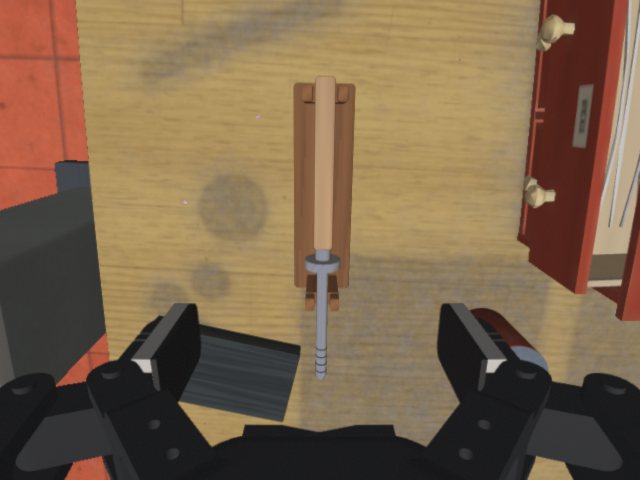

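```bash
python3 - <<'E'
from h import *
T=np.load('T5.npy')
a=onz('wrist',(325,77),.071,T);b=onz('wrist',(322.5,249),.071,T);t=onz('wrist',(321,377),.062,T);c=onz('wrist',(322,258),.07,T)
for p in(a,b,t,c):print(p.round(4))
d=t-a;print(np.degrees(np.arctan2(d[1],d[0])))
u=d/np.linalg.norm(d)
print('grip',a+.08*u,b-.06*u,t-.193*u)
E
```

```text
[0.5174 0.3534 0.071 ]
[0.5233 0.2161 0.071 ]
[0.5296 0.083  0.062 ]
[0.5234 0.2077 0.07  ]
-87.41889607819407
grip [0.52096533 0.27348512 0.06834066] [0.52058587 0.27604655 0.07299451] [0.52086379 0.27573779 0.06841566]
```

```bash
python3 -m creep '8.5 0.3 -2.3 0 0.01;8.5 0 0 4 0;8.5 0 0 4 0;8.5 0 0 4 0;8.5 0 0 4 0;8.5 0 0 3.5 0;8.5 0 0 2 0;8.5 0 0 0 0;0 0 0 0 0;0 0 0 0 0;0 0 0 0 0;0 0 0 0 0'; python3 -m creep '0 0 0 0 0;0 0 0 0 0;0 0 0 0 0;0 0 0 0 0';python3 - <<'E'
from h import *
T=T_tool();np.save('T6.npy',T); snap('wrist','w6'); 
E
```

```text
clock: 8.82
tcp_pos: [0.5231, 0.2751, 0.046]
eef_rot: [-179.9, -0.2, 2.4]
wrist_force: [-0.1, 0.6, 0.7]
grip_width: 0.0385
clock: 9.15
tcp_pos: [0.5223, 0.2748, 0.045]
eef_rot: [-180.0, -0.1, 2.4]
wrist_force: [-0.8, -0.2, 6.0]
grip_width: 0.0148
```

View pics/w6.png

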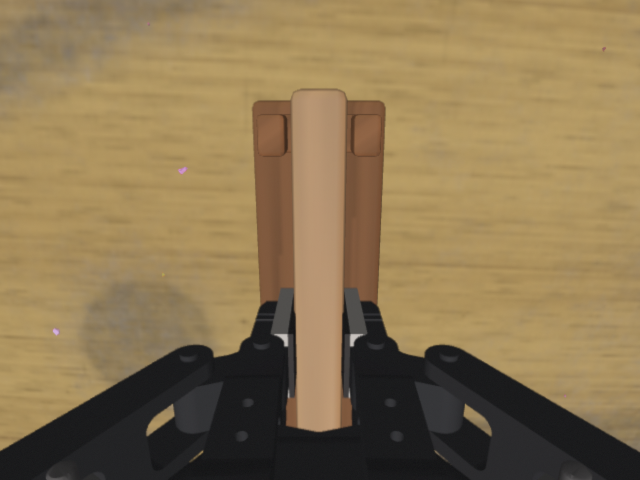

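The rod's handle (292–345) is between the pads, opening 14.8 mm. I lift, turn to the guide's yaw, and bring the tip in front of the mouth.

```bash
python3 -m creep '0 0 0 -1 0;0 0 0 -2 0;0 0 0 -3 0;0 0 0 0 -0.04;0 0 0 0 -0.04;0 -1.2 3 0 0;0 -1.1 3.1 0 0;0 0 0 1 0;0 0 0 0.9 0;0 0 0 0 0;0 0 0 0 0'; python3 - <<'E'
from h import *
T=T_tool();np.save('T7.npy',T); snap('wrist','w7'); i=snap('top','t7');j=snap('scene','s7')
cv2.imwrite('pics/t7z.png',cv2.resize(i[200:320,180:340],None,fx=5,fy=5,interpolation=cv2.INTER_CUBIC))
cv2.imwrite('pics/s7z.png',cv2.resize(j[160:280,210:370],None,fx=5,fy=5,interpolation=cv2.INTER_CUBIC))
for cn in ['top','scene']:
  for t in ['rod_grip','rod_tip','rod_collar','guide']:
    r=arm.tip_of(cn,t); print(cn,t,[(np.round(x['point'],4).tolist(),round(x['conf'],2)) for x in r[:2]])
E
```

```text
clock: 10.12
tcp_pos: [0.5053, 0.2114, 0.0833]
eef_rot: [180.0, 0.1, 7.0]
wrist_force: [0.2, -0.3, -1.5]
grip_width: 0.015
top rod_grip [([0.508, 0.2102, 0.1027], 0.58)]
top rod_tip [([0.5265, 0.0214, 0.1005], 0.89), ([0.5878, 0.0197, 0.1256], 0.44)]
top rod_collar [([0.5156, 0.131, 0.1024], 0.73)]
top guide [([0.5345, -0.0054, 0.1042], 0.69)]
scene rod_grip [([0.5063, 0.2083, 0.1014], 0.64)]
scene rod_tip [([0.525, 0.0177, 0.103], 0.6)]
scene rod_collar [([0.513, 0.1314, 0.0987], 0.66)]
scene guide [([0.5337, -0.0082, 0.1036], 0.69)]
```

View pics/t7z.png

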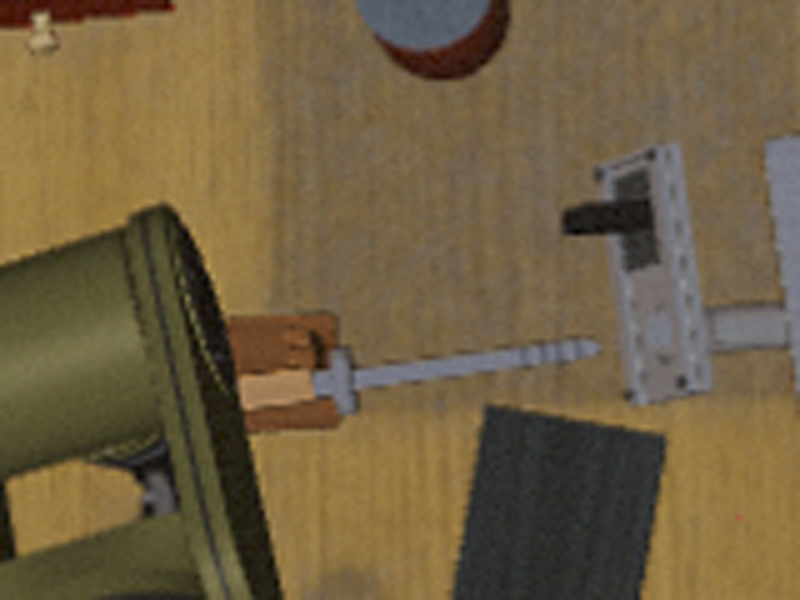

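View pics/s7z.png

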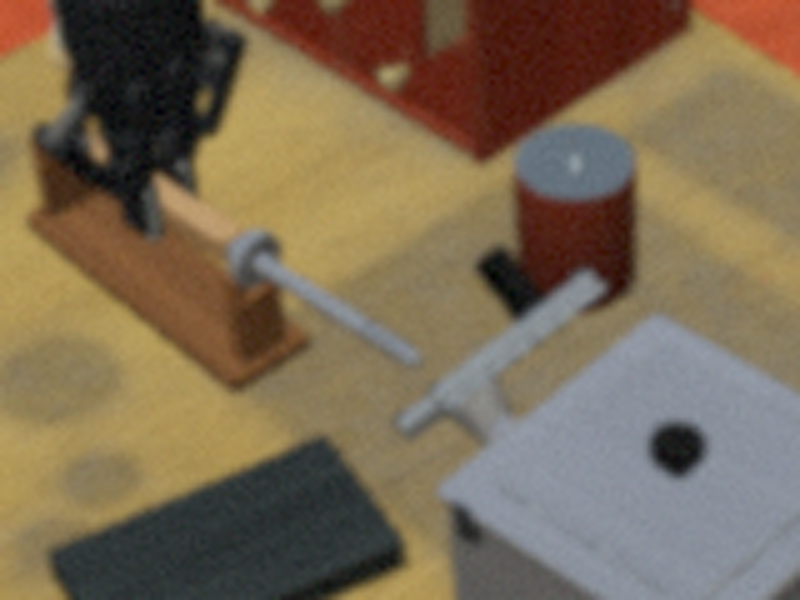

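```bash
python3 - <<'E'
from h import *
i=cv2.imread('pics/t7.png'); cv2.imwrite('pics/t7y.png',cv2.resize(i[225:285,285:345],None,fx=10,fy=10,interpolation=cv2.INTER_CUBIC))
Gm=G([.534,-.008,.103],7)
P={'UL':(-.03,-.026,.006),'UR':(.084,-.026,.006),'LR':(.084,.026,.006),'LL':(-.03,.026,.006),'c':(0,0,0),'fin':(.055,0,.044)}
for k,p in P.items():
  q=(Gm@np.array([*p,1]))[:3]; print(k,(proj('top',q)[0]-[285,225])*10)
print(onz('top',(299.7,269.6),.1003))
E
```

```text
UL [321.19638752 529.71762576]
UR [255.04073085  32.2044447 ]
LR [133.85982866  76.76543992]
LL [196.9692402  559.97653884]
c [262.7250002  413.72896645]
fin [ 69.85707856 184.62992826]
[0.52711507 0.01870625 0.1003    ]
```

View pics/t7y.png

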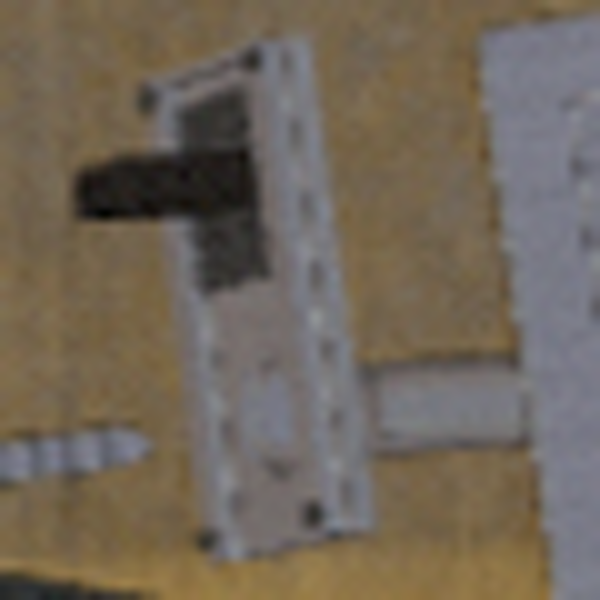

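```bash
python3 - <<'E'
from h import *
a=onz('top',(180+355/5,200+381/5),.1003);b=onz('top',(299.7,269.6),.1003);d=b-a
print(a,b,np.degrees(np.arctan2(d[1],d[0])),np.linalg.norm(d))
m=onz('top',(312,265.5),.103);print('mouth',m)
h=np.array([-.122,.9925,0]);x=np.array([.9925,.122,0])
print('tip rel', (b-m)@x,(b-m)@h)
E
```

```text
[0.51307666 0.13099108 0.1003    ] [0.52711507 0.01870625 0.1003    ] -82.87357070821902 0.1131589956292682
mouth [ 0.53598844 -0.00968514  0.103     ]
tip rel -0.005343071690435126 0.029261008318073198
```

Top view: the rod tip is at (150,445) in the enlargement and the open mouth at (270,405). The rod is parallel to the guide but about 4–5 mm to the side. I correct that, raise 3 mm and enter the mouth.

```bash
python3 -m creep '0 0.4 0 -0.3 0;0 0 1 0 0;0 0 1 0 0;0 0 0.9 0 0;0 0 0.5 0 0;0 0 0.3 0 0;0 0 0 0 0;0 0 0 0 0'; python3 -m creep '0 0 0.3 0 0;0 0 0.2 0 0;0 0 0 0 0';python3 - <<'E'
from h import *
i=snap('top','t8');j=snap('scene','s8')
a=cv2.resize(i[225:285,245:345],None,fx=7,fy=7,interpolation=cv2.INTER_CUBIC)
b=cv2.resize(j[190:260,250:350],None,fx=7,fy=7,interpolation=cv2.INTER_CUBIC)
cv2.imwrite('pics/t8z.png',a);cv2.imwrite('pics/s8z.png',b)
E
```

```text
clock: 11.33
tcp_pos: [0.5144, 0.1745, 0.0873]
eef_rot: [-180.0, 0.0, 6.9]
wrist_force: [0.3, 0.4, -1.5]
grip_width: 0.0153
clock: 11.58
tcp_pos: [0.515, 0.1697, 0.0873]
eef_rot: [180.0, 0.0, 7.0]
wrist_force: [0.0, -0.2, -1.1]
grip_width: 0.0148
```

View pics/t8z.png

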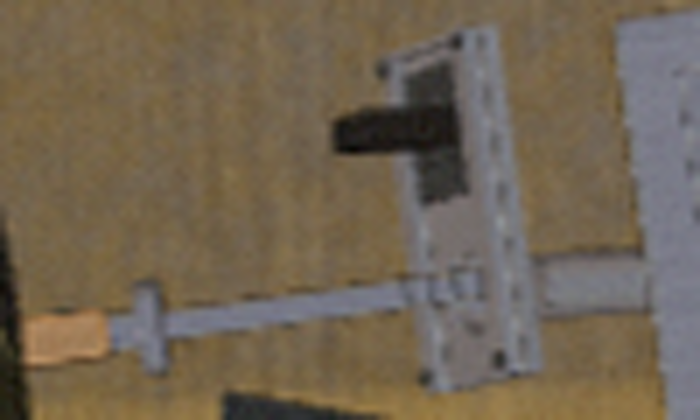

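View pics/s8z.png

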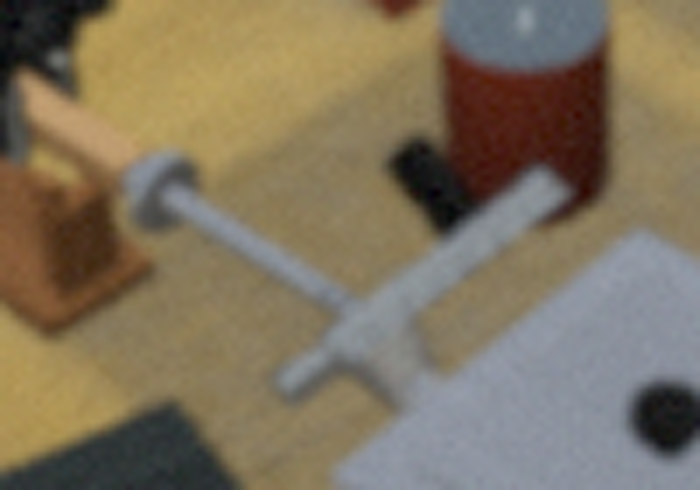

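The tip has entered the mouth, with its rings visible around (460,283) in the enlargement and no force yet. I push on until it touches the upper wall.

```bash
python3 -m creep '0 0 0.2 0 0;0 0 0.2 0 0;0 0 0 0 0'; python3 -m creep '0 0 0.2 0 0;0 0 0.2 0 0;0 0 0 0 0'
```

```text
clock: 11.93
tcp_pos: [0.5154, 0.1662, 0.0873]
eef_rot: [-179.9, -0.0, 7.0]
wrist_force: [0.6, 2.5, -2.0]
grip_width: 0.015
clock: 12.18
tcp_pos: [0.5155, 0.1641, 0.0872]
eef_rot: [-179.7, 0.0, 6.9]
wrist_force: [-1.0, 9.4, -3.7]
grip_width: 0.0149
```

```bash
python3 -m creep '0 0 0 -0.5 0;0 0 0 -0.5 0;0 0 0.05 -0.5 0;0 0 0 0 0'; python3 -m creep '0 0 0.1 -0.5 0;0 0 0.1 -0.5 0;0 0 0.1 -0.5 0;0 0 0 0 0'
```

```text
clock: 12.52
tcp_pos: [0.5159, 0.1627, 0.1028]
eef_rot: [-179.8, -0.0, 6.9]
wrist_force: [-1.5, 6.3, -3.7]
grip_width: 0.0146
clock: 12.85
tcp_pos: [0.5163, 0.1599, 0.1179]
eef_rot: [-179.8, -0.0, 6.9]
wrist_force: [-1.3, 6.6, -3.4]
grip_width: 0.0152
```

It pivots in the grip with little force. I go on along the arc.

```bash
python3 -m creep '0 0 0.1 -0.5 0;0 0 0.1 -0.5 0;0 0 0.17 -0.5 0;0 0 0.15 -0.5 0;0 0 0.18 -0.5 0;0 0 0.17 -0.4 0;0 0 0 0 0'; python3 - <<'E'
from h import *
i=snap('top','t9');j=snap('scene','s9')
b=cv2.resize(j[150:260,220:350],None,fx=6,fy=5,interpolation=cv2.INTER_CUBIC)
cv2.imwrite('pics/s9z.png',b)
E
```

```text
clock: 13.43
tcp_pos: [0.5175, 0.151, 0.147]
eef_rot: [-179.8, -0.0, 6.9]
wrist_force: [-1.7, 5.9, -1.9]
grip_width: 0.015
```

View pics/s9z.png

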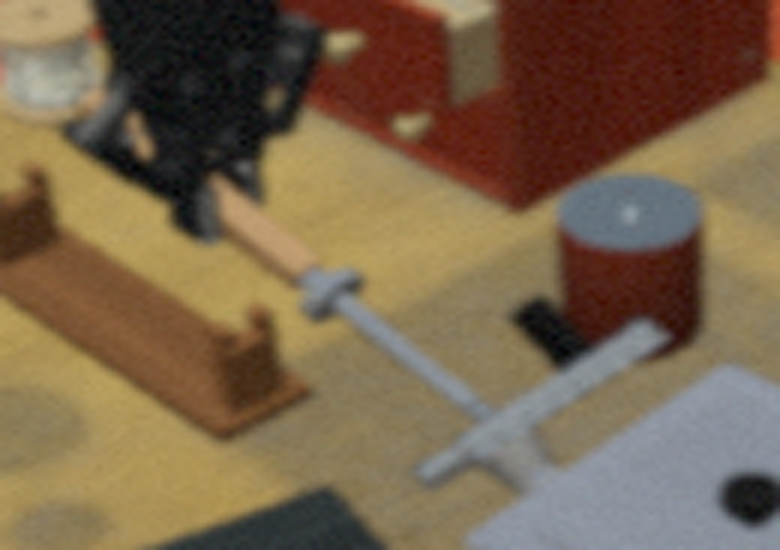

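The rod is tilting, with its tip still in the mouth at about (488,415). I go on to about 35 degrees.

```bash
python3 -m creep '0 0 0.2 -0.5 0;0 0 0.22 -0.5 0;0 0 0.23 -0.4 0;0 0 0.25 -0.4 0;0 0 0.28 -0.5 0;0 0 0.25 -0.4 0;0 0 0 0 0'; python3 -m creep '0 0 0.3 -0.5 0;0 0 0.28 -0.4 0;0 0 0.3 -0.4 0;0 0 0 0 0'; python3 - <<'E'
from h import *
i=snap('top','t10');j=snap('scene','s10')
b=cv2.resize(j[150:260,220:350],None,fx=6,fy=5,interpolation=cv2.INTER_CUBIC)
cv2.imwrite('pics/s10z.png',b)
for cn in ['scene','top']:
  for t in ['rod_grip','rod_collar']:
    r=arm.tip_of(cn,t); print(cn,t,[(np.round(x['point'],4).tolist(),round(x['conf'],2)) for x in r[:2]])
E
```

```text
clock: 14.12
tcp_pos: [0.5194, 0.1362, 0.174]
eef_rot: [-179.9, -0.0, 6.9]
wrist_force: [-0.6, 5.5, -1.2]
grip_width: 0.0148
clock: 14.45
tcp_pos: [0.5204, 0.1268, 0.1869]
eef_rot: [-180.0, -0.0, 7.0]
wrist_force: [-0.3, 4.2, -1.8]
grip_width: 0.0151
scene rod_grip [([0.5174, 0.1316, 0.2064], 0.89)]
scene rod_collar []
top rod_grip []
top rod_collar [([0.5283, 0.0678, 0.1597], 0.54)]
```

View pics/s10z.png

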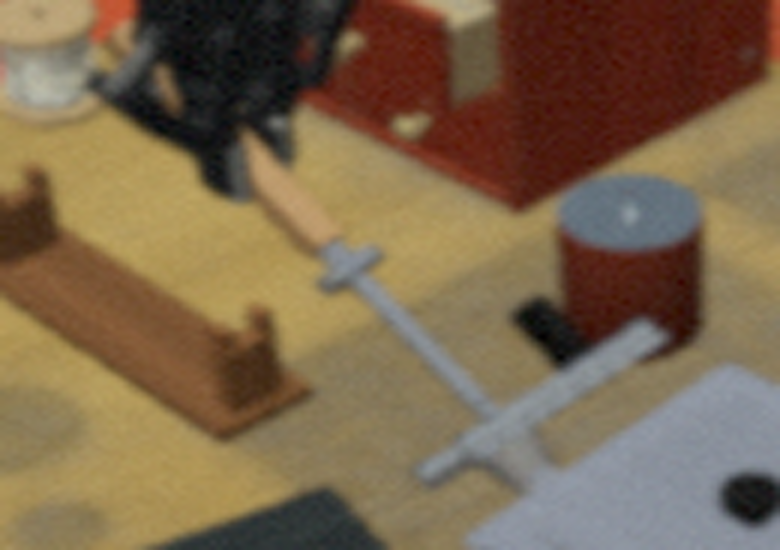

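The rod now slopes at about 36 degrees. I push it down the tube along the tube's axis.

```bash
python3 -m creep '0 0 0 0.2 0;0 0 0.41 0.3 0;0 0 0.41 0.29 0;0 0 0.41 0.3 0;0 0 0.41 0.29 0;0 0 0 0 0'; python3 -m creep '0 0 0.41 0.29 0;0 0 0.41 0.29 0;0 0 0.41 0.29 0;0 0 0.41 0.29 0;0 0 0 0 0'
```

```text
clock: 15.25
tcp_pos: [0.5216, 0.1094, 0.1709]
eef_rot: [179.9, 0.1, 7.0]
wrist_force: [0.9, 1.0, -4.9]
grip_width: 0.0152
clock: 15.67
tcp_pos: [0.524, 0.0931, 0.1599]
eef_rot: [179.9, 0.1, 7.0]
wrist_force: [0.1, 0.6, -5.7]
grip_width: 0.0148
```

```bash
python3 -m creep '0 0 0.41 0.32 0;0 0 0.41 0.3 0;0 0 0.41 0.3 0;0 0 0.41 0.3 0;0 0 0.41 0.29 0;0 0 0.41 0.29 0;0 0 0 0 0'; python3 -m creep '0 0 0.41 0.29 0;0 0 0.41 0.29 0;0 0 0 0 0'
```

```text
clock: 16.25
tcp_pos: [0.5271, 0.0688, 0.1421]
eef_rot: [179.9, 0.0, 7.0]
wrist_force: [-0.6, -0.8, -4.3]
grip_width: 0.0148
clock: 16.5
tcp_pos: [0.5282, 0.0609, 0.1365]
eef_rot: [179.9, 0.0, 7.0]
wrist_force: [-0.4, 0.1, -3.7]
grip_width: 0.015
```

```bash
python3 -m creep '0 0 0.33 0.23 0;0 0 0.25 0.17 0;0 0 0 0 0'; python3 -m creep '0 0 0.16 0.12 0;0 0 0.16 0.12 0;0 0 0 0 0';  python3 -m creep '0 0 0.16 0.12 0;0 0 0.16 0.12 0;0 0 0 0 0'; python3 - <<'E'
from h import *
i=snap('top','t11');j=snap('scene','s11')
a=cv2.resize(i[225:285,265:345],None,fx=8,fy=8,interpolation=cv2.INTER_CUBIC)
b=cv2.resize(j[150:260,250:350],None,fx=6,fy=5,interpolation=cv2.INTER_CUBIC)
cv2.imwrite('pics/s11z.png',b);cv2.imwrite('pics/t11z.png',a)
E
```

```text
clock: 16.75
tcp_pos: [0.5289, 0.0555, 0.1327]
eef_rot: [180.0, 0.0, 7.0]
wrist_force: [-0.2, 1.1, -3.3]
grip_width: 0.0152
clock: 17.0
tcp_pos: [0.5294, 0.0525, 0.1306]
eef_rot: [180.0, 0.0, 7.0]
wrist_force: [-0.9, 0.1, -2.6]
grip_width: 0.0153
clock: 17.25
tcp_pos: [0.5298, 0.0504, 0.129]
eef_rot: [-179.9, -0.0, 7.0]
wrist_force: [-2.6, 5.7, 0.2]
grip_width: 0.0148
```

View pics/s11z.png

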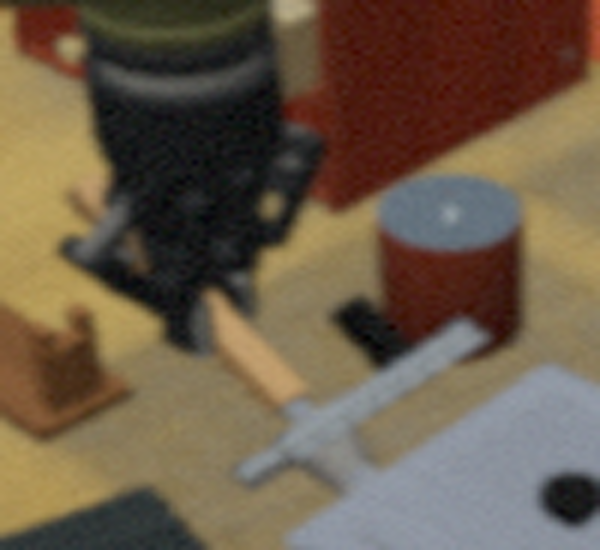

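View pics/t11z.png

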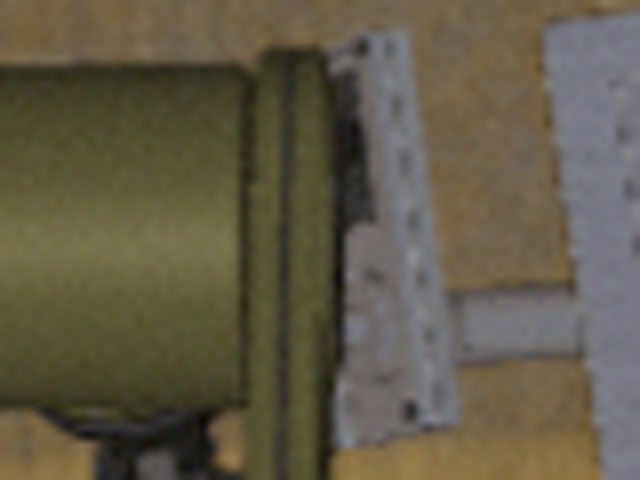

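The collar is at the mouth at about (300,405) and the push force is rising. I press a little more and hold to make sure of it.

```bash
python3 -m creep '0 0 0.16 0.12 0;0 0 0.12 0.08 0;0 0 0 0 0;0 0 0 0 0;0 0 0 0 0'
```

```text
clock: 17.77
tcp_pos: [0.5301, 0.0502, 0.1291]
eef_rot: [-179.6, -0.0, 7.0]
wrist_force: [-8.2, 14.8, 11.1]
grip_width: 0.0151
```

The push is 20 N with no motion, so the collar is seated. Now I draw out along the axis until only the tip is left in the funnel, where I will lever the rod level again against the lower rim.

```bash
python3 -m creep '0 0 -0.4 -0.28 0;0 0 -0.66 -0.46 0;0 0 -0.66 -0.46 0;0 0 -0.66 -0.46 0;0 0 -0.66 -0.46 0;0 0 -0.66 -0.46 0;0 0 -0.66 -0.46 0;0 0 -0.66 -0.46 0;0 0 -0.66 -0.46 0;0 0 -0.66 -0.46 0;0 0 -0.66 -0.46 0;0 0 0 0 0'; python3 - <<'E'
from h import *
j=snap('scene','s12')
b=cv2.resize(j[130:260,220:350],None,fx=5,fy=4.5,interpolation=cv2.INTER_CUBIC)
cv2.imwrite('pics/s12z.png',b)
E
```

```text
clock: 18.77
tcp_pos: [0.5218, 0.1179, 0.1766]
eef_rot: [-179.9, -0.1, 7.0]
wrist_force: [-1.8, 1.8, -1.3]
grip_width: 0.0149
```

View pics/s12z.png

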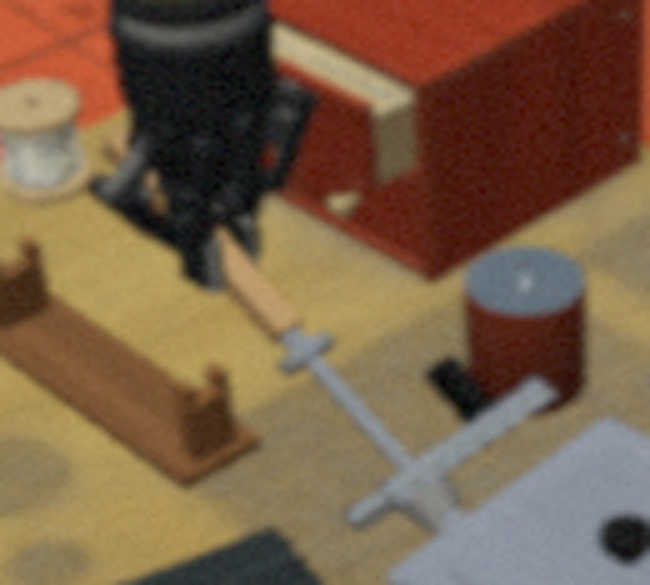

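```bash
python3 -m creep '0 0 -0.66 -0.46 0;0 0 -0.4 0.54 0;0 0 -0.4 0.54 0;0 0 -0.4 0.54 0;0 0 -0.4 0.54 0;0 0 -0.4 0.54 0;0 0 0 0 0'; python3 -m creep '0 0 -0.3 0.59 0;0 0 -0.3 0.59 0;0 0 -0.3 0.59 0;0 0 -0.3 0.59 0;0 0 -0.3 0.59 0;0 0 0 0 0';python3 - <<'E'
from h import *
j=snap('scene','s13')
b=cv2.resize(j[150:260,220:350],None,fx=5,fy=5,interpolation=cv2.INTER_CUBIC)
cv2.imwrite('pics/s13z.png',b)
E
```

```text
clock: 19.4
tcp_pos: [0.5177, 0.1431, 0.1511]
eef_rot: [180.0, 0.1, 7.0]
wrist_force: [-0.7, -0.9, 0.4]
grip_width: 0.0149
clock: 19.9
tcp_pos: [0.5158, 0.1582, 0.1216]
eef_rot: [-180.0, 0.1, 7.0]
wrist_force: [1.0, -0.7, 1.8]
grip_width: 0.0149
```

View pics/s13z.png

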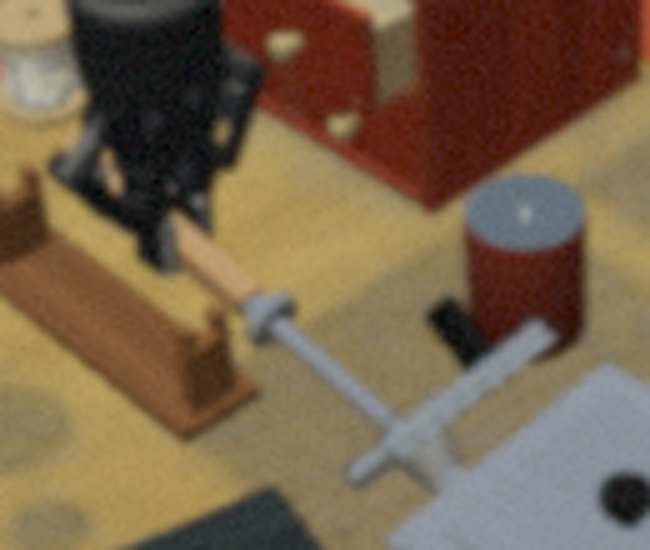

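It follows. I finish the arc, keeping the finger tips above the cradle fork (71 mm).

```bash
python3 -m creep '0 0 -0.18 0.6 0;0 0 -0.18 0.6 0;0 0 -0.18 0.6 0;0 0 -0.15 0.6 0;0 0 -0.1 0.6 0;0 0 -0.05 0.5 0;0 0 0 0.4 0;0 0 0 0 0'; python3 - <<'E'
from h import *
i=snap('top','t14');j=snap('scene','s14')
a=cv2.resize(i[225:285,235:345],None,fx=6,fy=6,interpolation=cv2.INTER_CUBIC)
b=cv2.resize(j[150:260,220:350],None,fx=5,fy=5,interpolation=cv2.INTER_CUBIC)
cv2.imwrite('pics/s14z.png',b);cv2.imwrite('pics/t14z.png',a)
E
```

```text
clock: 20.62
tcp_pos: [0.5149, 0.1664, 0.0831]
eef_rot: [-179.9, 0.1, 7.0]
wrist_force: [-0.8, 0.8, 2.1]
grip_width: 0.0151
```

View pics/s14z.png

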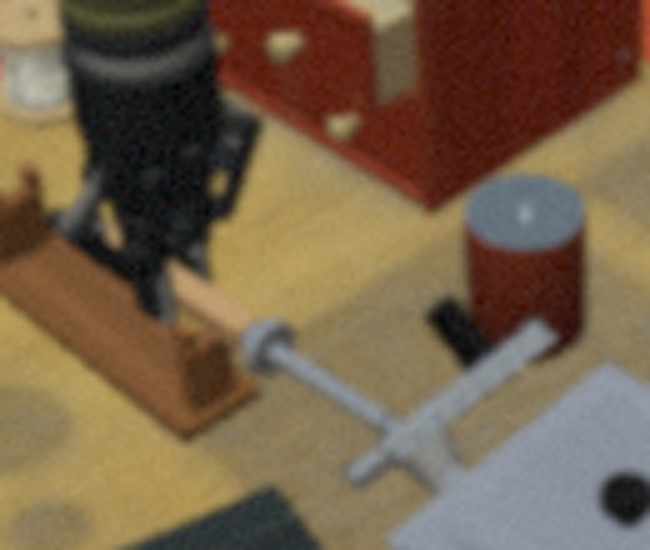

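```bash
python3 -m creep '0 0 0 0.3 0;0 0 0 0.2 0;0 0 0 0 0;0 0 0 0 0'
```

```text
clock: 21.05
tcp_pos: [0.5156, 0.1661, 0.0794]
eef_rot: [-180.0, -0.0, 7.0]
wrist_force: [-0.0, 1.4, 1.5]
grip_width: 0.015
```

```bash
python3 -m creep '0 0 -1 -0.2 0;0 0 -2 0 0;0 0 -3 0 0;0 0 0 -1.5 0;0 0 0 -2 0;0 0 0 -1.6 0;0 -2 -0.5 0 0;0 -3 -0.7 0 0;0 -3 -0.7 0 0;0 -2 -0.5 0 0;0 -0.9 -0.3 0 0;0 0 0 0 0'; python3 -m creep '0 0 0 0 0;0 0 0 0 0';python3 - <<'E'
from h import *
i=snap('top','t15');j=snap('scene','s15'); snap('wrist','w15')
a=cv2.resize(i[235:365,195:345],None,fx=5,fy=4.5,interpolation=cv2.INTER_CUBIC)
b=cv2.resize(j[150:310,190:350],None,fx=5,fy=3.75,interpolation=cv2.INTER_CUBIC)
cv2.imwrite('pics/s15z.png',b);cv2.imwrite('pics/t15z.png',a)
for cn in ['scene','top']:
  for t in ['rod_grip','rod_collar','rod_tip','slate','gate_grip']:
    r=arm.tip_of(cn,t); print(cn,t,[(np.round(x['point'],4).tolist(),round(x['conf'],2)) for x in r[:2]])
E
```

```text
clock: 22.05
tcp_pos: [0.3948, 0.2396, 0.1316]
eef_rot: [-180.0, 0.1, 7.1]
wrist_force: [0.7, 0.5, -0.3]
grip_width: 0.0149
clock: 22.22
tcp_pos: [0.3977, 0.2393, 0.1325]
eef_rot: [-180.0, -0.1, 7.0]
wrist_force: [0.2, 0.6, -1.5]
grip_width: 0.0145
scene rod_grip [([0.3955, 0.2365, 0.1495], 0.93), ([0.7053, 0.1071, 0.0014], 0.19)]
scene rod_collar [([0.4051, 0.16, 0.1453], 0.9), ([0.6234, -0.3528, 0.004], 0.46)]
scene rod_tip [([0.417, 0.0454, 0.1472], 0.78)]
scene slate [([0.417, 0.0447, -0.0019], 0.86), ([0.7334, -0.1556, 0.0026], 0.57)]
scene gate_grip [([0.586, 0.0168, 0.1292], 0.68)]
top rod_grip [([0.3981, 0.239, 0.148], 0.76)]
top rod_collar [([0.407, 0.1646, 0.1459], 0.91)]
top rod_tip [([0.4148, 0.0463, 0.1477], 0.95)]
top slate [([0.4241, 0.0461, 0.0016], 0.7)]
top gate_grip [([0.5863, 0.0223, 0.1259], 0.46)]
```

View pics/s15z.png

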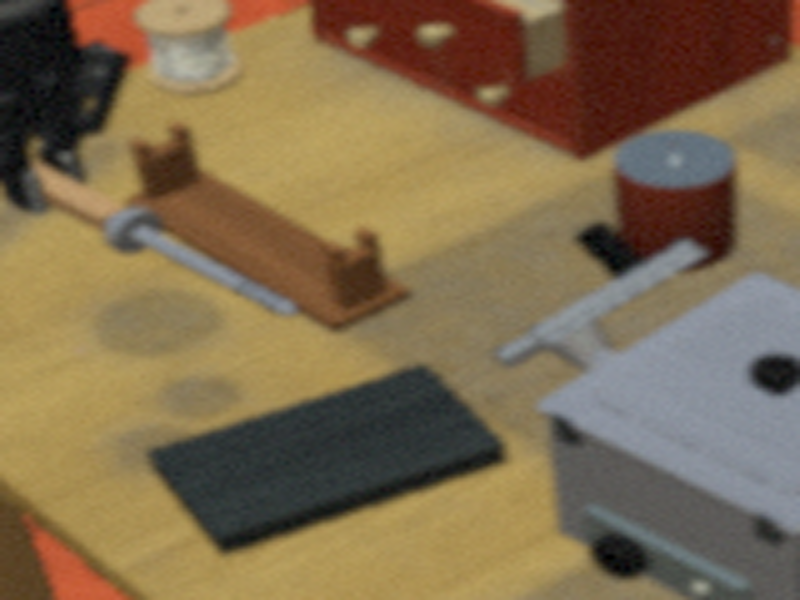

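View pics/t15z.png

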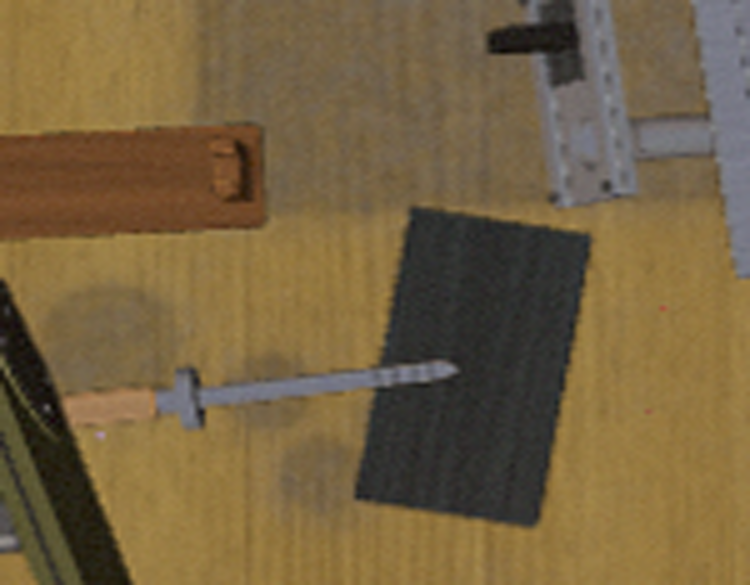

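Top view: the tip (455,368) is over the block's outline, and the scene view shows the rod clear of everything. I check its level by pixels before handing in.

```bash
python3 - <<'E'
from h import *
from scipy.optimize import minimize_scalar
T=T_tool(); g=T[:3,3]+np.array([0,0,.0175]); y=T[:3,1]
col=np.array([190+133/5+0.5,150+229/3.75]);tip=np.array([190+297/5,150+311/3.75])
for th in (-8,-4,-2,0,2,4,8):
    t=np.radians(th);d=np.cos(t)*y-np.sin(t)*np.array([0,0,1])
    p=proj('scene',[g+.082*d,g+.193*d]); print(th,p.round(1).tolist(),'meas',col,tip)
s=arm.read_state();print(s['wrist_force'],s['qvel'].round(2),s['tcp_pos'])
i=snap('top','t16')
G5=G([.535,-.0085,.103],7)
for q in(.045,.05,.055): print(q,proj('top',(G5@[q,0,.044,1])[:3])[0].round(1),proj('top',(G5@[q-.022,0,.004,1])[:3])[0].round(1))
cv2.imwrite('pics/t16z.png',cv2.resize(i[225:285,285:345],None,fx=10,fy=10,interpolation=cv2.INTER_CUBIC))
E
```

```text
-8 [[218.0, 207.8], [247.1, 223.0]] meas [217.1        211.06666667] [249.4        232.93333333]
-4 [[218.5, 209.6], [248.2, 227.4]] meas [217.1        211.06666667] [249.4        232.93333333]
-2 [[218.7, 210.5], [248.6, 229.6]] meas [217.1        211.06666667] [249.4        232.93333333]
0 [[218.9, 211.4], [249.0, 231.7]] meas [217.1        211.06666667] [249.4        232.93333333]
2 [[219.1, 212.2], [249.3, 233.7]] meas [217.1        211.06666667] [249.4        232.93333333]
4 [[219.2, 213.1], [249.5, 235.7]] meas [217.1        211.06666667] [249.4        232.93333333]
8 [[219.4, 214.7], [249.8, 239.5]] meas [217.1        211.06666667] [249.4        232.93333333]
[ 0.85915356 -0.0871245  -0.84692565] [ 0.06 -0.01  0.   -0.05  0.11 -0.1 ] [0.39668503 0.23906721 0.13219587]
0.045 [292.8 247.4] [308.7 256.1]
0.05 [292.5 245.2] [308.4 254. ]
0.055 [292.2 243. ] [308.2 251.8]
```

View pics/t16z.png

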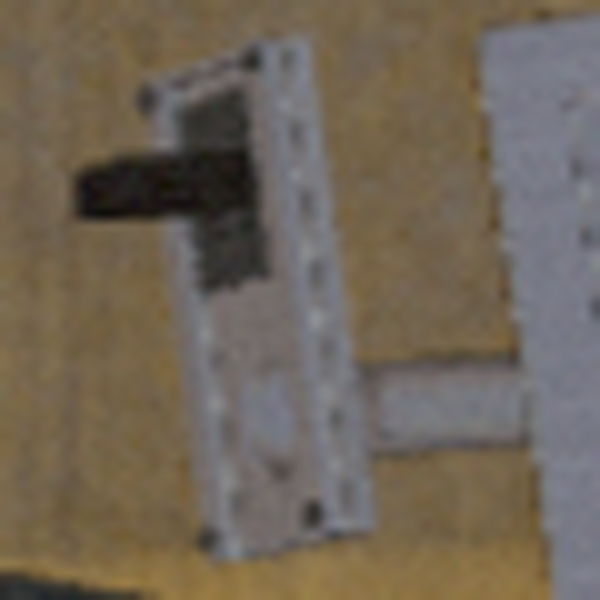

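```bash
python3 -m creep '0 0 0 0 0;0 0 0 0 0;0 0 0 0 0;0 0 0 0 0' && python3 -c "
from cell import arm
print(arm.job_done())"
```

```text
clock: 23.25
tcp_pos: [0.3967, 0.2391, 0.1323]
eef_rot: [180.0, -0.0, 7.0]
wrist_force: [0.5, -0.5, -1.6]
grip_width: 0.0152
the job is handed in; nothing more can be done
None
```

The gauge reading was taken, and I handed the job in at 23.3 s with the rod held level over the dark block. The system gave no verdict.

- **Shutter:** I pushed the fin along until it stopped; the force rose to about 36 N on the fingers with no more movement. A late top picture shows it still open, at roughly 51–55 mm. The networks' own before-and-after positions for the fin differ by only about 49 mm. I put that down to the shutter starting about 5 mm open, as the first wrist picture suggested.
- **Rod in the tube:** The tool cannot tilt, so I let the rod pivot in the grip with its tip in the funnel until it sloped at about 36 degrees. I then pushed it down the tube. The collar seated under about 20 N with no further movement, held for about 0.3 s, and I drew the rod out. On the way out I levered it level again against the lower rim of the mouth.
- **Final pose:** The tip is within about 1 cm of the block's centre and about 147 mm above the table. The rod is level within about 1–2 degrees, clear of the cradle, tube and block. The fingers are closed on the handle at 15 mm.
- **Checks that disagreed:** The collar pixel in the scene picture was about 2 px off the model, and the network positions scattered by 4–7 mm. Both are small against the limits.
- **Bystanders:** No move went near the candles or the mould. I did not measure them again at the end.

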